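# Pack two sample carriers for the courier

## Robot

A 6-joint arm with a two-finger parallel gripper is mounted at the origin on the work surface. World frame = base frame: x ahead of the robot, y to its left, z up, the work surface at z = 0. Lengths are in mm, angles in rad, forces in N, time in s.
With the tool pointing down it reaches from about 350 to 775 mm from the base axis. Payload 7.3 kg.
Tool frame: the origin (TCP) lies midway between the tips of the shut fingers; the grasp point (between the pads) lies 19 mm behind it (bot.hold_point_z is the distance from the TCP to the grasp point, in mm); z points along the fingers, y is the direction in which the jaws open and shut (so a half turn about z gives the same grasp; the last joint's range is limited). The gripper opens to 92 mm and grips with 3 to 60 N. Pads are 19 mm wide; open, the fingers measure 130 mm over their backs; the gripper's body (75 mm by 190 mm) begins 47 mm behind the grasp point.
Start: joints at [1.129, 0.342, 1.524, -0, 1.275, -0.146], TCP at [153.025, 502.223, 226.741] pointing down, gripper open.
Joint ranges: [-2.53, 2.53], [-0.77, 2.02], [0.04, 2.7], [-1, 4.14], [0.28, 2.66], [-3.11, 3.11]. Speed limits (rad/s): [2.57, 2.57, 3.14, 3.14, 3.14, 3.14].

## Interface

Orientations are given as [roll, pitch, yaw] about the fixed x, y, z axes, in that order (R = Rz(yaw) Ry(pitch) Rx(roll)).
In Python, from plant import bot gives the robot as it stands.
- The arm moves only by the tool servo_tool, never from a script. Its argument "series" is a list of rows, each a list of 5 numbers: the opening, from 0 (shut) to 1 (fully open), then the shift along the tool's x, y, z each as a share of 50 mm, from -1 to 1, then the turn about the tool's z as a share of 90 degrees, from -1 to 1. In form: [[gripper, tx, ty, tz, spin], ...]. A call has 1 to 20 rows; each row shifts and turns the commanded pose from where the row before left it, along the tool's axes as they then stand; what a row does not reach is not made up. A row lasts 1/8 s, in which the tool goes at most 62.5 mm and 10.7 degrees, less where a joint would pass 70% of its speed; a pose out of reach is approached as far as the arm can. A call with a number of a shift or a turn outside -1 to 1 is refused whole. A call with a gripper value outside its range is refused whole. The fingers move at their own pace and stop on an object; the grip force is fixed at half the most. Time passes only in rows, so rows that do not move let the fingers close. It gives the time, the measured TCP pose, the force and the opening at its end, in the units of the state.
- bot.get_obs(): the state, without advancing time (a new reading comes with each control period).
- bot.capture(name): name is "scene" or "top"; returns the picture (480x640x3 uint8, red, green, blue); there is no depth.
- bot.camera_model(name): a dict with "mtx" (3x3 intrinsics, pixels), "world_from_camera" (4x4, takes a point from camera to world coordinates). Camera axes: x right, y up, looking along -z (the intrinsics and any distortion apply to the point x, -y, -z); pixel columns grow to the right and rows downward; lengths in mm; the calibration is good to about 2 mm. A picture is of the moment at which its call begins. camera_model takes no time and is no camera call.
- bot.close_job(): hands the job in, once; it reports no verdict.
Trained networks look in the newest picture that a camera, given by its name, has taken for a name from the list of things; names that differ only in an ending like _2 or _b are one class to them, and where a whole thing is asked for, a point or a joint stands for the part that bears it (a point fixed in the world has none). Each returns a list of dicts, best first, with "p" (0 to 1); they miss things now and then, are a little off and sometimes report something else, mostly with a low value. They report only what shows in the picture. A call takes as long as a camera call. They do not tell look-alikes from the thing itself.
- bot.outline_of(camera, label): "mask" (480x640 bool, what is visible of it).
- bot.pinpoint(camera, label): "point" ([x, y, z] in mm, in the coordinates of the camera as it stood for that picture, good to about 4 mm: a listed point, or the origin of a listed thing).
The state is a dict: "time": time; "joint_positions": joint angles; "dq": joint speeds; "tau": joint torques, N m; "tool_pos": TCP position; "tcp_rot": TCP orientation; "contact_force": force on the tool from outside, world axes, zero at the start; "moment": the same for the moment, N m; "grip_width": finger opening in mm.
Only numpy, scipy, OpenCV 4.12 (cv2) and the standard library are available. Lean on these libraries where they do the work, as an engineer would, in place of code of your own. Each camera call takes 0.05 s, during which the arm holds its last target.

## Task

Pack the two sample carriers. In the blue tray put the metal cooling block first, the rack with purple-capped tubes on top of it and the purple lid on top of that; in the red tray put the rack with yellow-capped tubes and then the yellow lid on it. Everything sits flat and lined up with its tray, the racks never tip over, and the amber jar and the two white test cassettes stay where they are.

Things in the scene. Friction and masses are not known exactly. Their poses are not given: they have to be found in the camera images.
- blue_tray: Blue plastic carrier tray, fixed to the bench at a place and yaw that vary; 112 x 76 mm outside. Origin: centre of its underside, on the bench; x along its length, z up. The inner floor is 4 mm above the origin; it is 96 mm long between two end walls (12 mm high above the bench, 8 mm thick, at the x ends) and 68 mm wide between two low side lips (7 mm high above the bench).
- red_tray: Red plastic carrier tray, fixed to the bench; the same shape, sizes and frame as the blue tray.
- cold_block: Loose aluminium cooling block, bare silver metal with thin dark cross lines on its top; 80 (x) x 48 (y) x 20 mm high, about 0.2 kg. Origin: centre of its underside, x along its length, z up. It has a flat top. Grip it across its 48 mm width.
- purple_rack: Loose tube rack, a pale grey block holding eight tubes with purple caps (two rows of four), purple stripes on its long sides; 80 (x) x 48 (y) x 32 mm high, about 0.13 kg. Origin: centre of its underside, x along its length, z up. The caps lie just below its 4 mm wide flat rim, so that flat things stand on the rim, 32 mm above the origin. Grip it across its 48 mm width.
- yellow_rack: Loose tube rack, a dark grey block holding eight tubes with yellow caps; the same shape, sizes, weight and frame as the purple rack.
- purple_lid: Loose rigid purple lid: a flat plate 84 (x) x 52 (y) x 8 mm, flat underneath, with an upright grip bar on the middle of its top, 56 mm long (x), 14 mm wide (y), from 8 to 34 mm above the underside; about 0.06 kg. Origin: centre of its underside, x along its length, z up. Pinch it across the 14 mm bar.
- yellow_lid: Loose rigid yellow lid, the same shape, sizes, weight and frame as the purple lid.
- jar: Bystander: loose closed amber reagent jar with a white cap, 48 mm across and 62 mm tall. Origin: centre of its underside. To be left alone.
- cassette_a: Bystander: loose white test cassette lying flat, 70 x 21 x 6 mm, with a small grey window; on the robot's left (+y). Origin: centre of its underside, x along its length. To be left alone.
- cassette_b: Bystander: the same kind of white test cassette, on the robot's right (-y). To be left alone.
Things that resemble listed ones, but are neither listed nor needed, are in the scene too. What is shaped like the red_tray but green or turquoise is not meant.

How it is judged (in metres and radians):
At the end, for the whole second after the job is handed in: All five things stacked as asked, released and at rest: centres within 12 mm of the tray, or 10 mm of the thing, beneath; lengths parallel to it within 0.22 rad (either way round), upright within 0.08 rad, seated within 3 mm in height (horizontal distance between cold_block and blue_tray below 0.012 m and z of cold_block in the frame of blue_tray between 0.001 and 0.007 m and angle between the x axis of cold_block and the x axis of blue_tray, either way round below 0.22 rad and angle between each of cold_block, purple_rack, purple_lid, yellow_rack, yellow_lid's own z axis and vertical below 0.08 rad and horizontal distance between purple_rack and cold_block below 0.01 m and z of purple_rack in the frame of cold_block between 0.017 and 0.023 m and angle between the x axis of purple_rack and the x axis of cold_block, either way round below 0.22 rad and horizontal distance between purple_lid and purple_rack below 0.01 m and z of purple_lid in the frame of purple_rack between 0.029 and 0.035 m and angle between the x axis of purple_lid and the x axis of purple_rack, either way round below 0.22 rad and horizontal distance between yellow_rack and red_tray below 0.012 m and z of yellow_rack in the frame of red_tray between 0.001 and 0.007 m and angle between the x axis of yellow_rack and the x axis of red_tray, either way round below 0.22 rad and horizontal distance between yellow_lid and yellow_rack below 0.01 m and z of yellow_lid in the frame of yellow_rack between 0.029 and 0.035 m and angle between the x axis of yellow_lid and the x axis of yellow_rack, either way round below 0.22 rad and linear speed of each of cold_block, purple_rack, yellow_rack, purple_lid, yellow_lid below 0.02 m/s and angular speed of each of cold_block, purple_rack, yellow_rack, purple_lid, yellow_lid below 0.2 rad/s); the robot touches nothing.
It fails at once if a tube rack is tipped over (beyond 0.7 rad) (angle between any of purple_rack, yellow_rack's own z axis and vertical above 0.7 rad).
It fails at once if the jar is moved by more than 30 mm or tipped (distance of jar from where it was at the start of the episode above 0.03 m or angle between jar's own z axis and vertical above 0.5 rad).
It fails at once if a test cassette is moved by more than 30 mm (distance of any of cassette_a, cassette_b from where it was at the start of the episode above 0.03 m).
It also fails if it takes over 144 s, if anything falls off the work surface, if the arm or the gripper's body presses on something with over 40 N, if the wrist force passes 120 N, or if a joint passes its speed limit or range.

## Working session

There is one attempt and no reset: what is moved stays moved. The work goes in short steps, Python scripts to look and compute and a tool call to move; the robot and the scene stay as the last step left them, time stands still between calls to the robot, and variables do not carry over. Pictures are saved under pics/ and viewed, and the job is handed in when it is done.

Besides the shell and the picture viewer there is one more tool, called after "Call:" by a JSON object that holds its "api" and its "payload", one argument or row to a line. servo_tool: Moves the arm, as the interface text tells. Shift numbers are shares of 50 mm and turn numbers shares of 90 degrees, none past 1 either way. Its arguments: {"type":"object","properties":{"series":{"type":"array"}},"required":["series"]}

```bash
ls; mkdir -p pics
python3 - <<'E'
from plant import bot
import cv2
for n in("scene","top"):
    cv2.imwrite(f"pics/{n}0.png",bot.capture(n)[:,:,::-1]); m=bot.camera_model(n); print(m)
o=bot.get_obs(); print(o)
E
```

```text
pics
{'mtx': array([[506.97296859,   0.        , 323.95317092],
       [  0.        , 506.97296859, 244.98825294],
       [  0.        ,   0.        ,   1.        ]]), 'world_from_camera': array([[ 2.10319962e-01, -7.62011518e-01,  6.12457312e-01,
         1.15851398e+03],
       [ 9.77515359e-01,  1.73615431e-01, -1.19672072e-01,
        -1.60392519e+02],
       [-1.51405427e-02,  6.23855855e-01,  7.81392754e-01,
         8.94097724e+02],
       [ 0.00000000e+00,  0.00000000e+00,  0.00000000e+00,
         1.00000000e+00]])}
{'mtx': array([[608.57599655,   0.        , 326.80961396],
       [  0.        , 608.57599655, 236.15890938],
       [  0.        ,   0.        ,   1.        ]]), 'world_from_camera': array([[-1.84002861e-02,  9.81889747e-01, -1.88557564e-01,
         2.77936720e+02],
       [-9.99779335e-01, -1.99807979e-02, -6.48457058e-03,
        -6.01624448e+01],
       [-1.01346640e-02,  1.88396638e-01,  9.82040730e-01,
         1.19329621e+03],
       [ 0.00000000e+00,  0.00000000e+00,  0.00000000e+00,
         1.00000000e+00]])}
{'time': 0.1, 'joint_positions': array([ 1.12902385e+00,  3.42662138e-01,  1.52488622e+00,  8.56977788e-06,
        1.27539047e+00, -1.45982348e-01]), 'dq': array([ 1.82070624e-04, -2.14656631e-03, -1.71896439e-03, -4.62860556e-05,
        4.50414089e-04,  3.36481889e-04]), 'tau': array([ 1.38252934e-03, -4.32008493e+01, -2.44694638e+01,  7.19071389e-02,
        5.26577909e-02, -1.69737564e-05]), 'tool_pos': array([152.8541445 , 501.89644207, 226.12204701]), 'tcp_rot': array([-3.14026199e+00, -2.03928329e-04,  2.84579989e+00]), 'contact_force': array([-0.45057578,  0.07873207, -0.67298309]), 'moment': array([ 0.040523  ,  0.00428945, -0.0119701 ]), 'grip_width': 92.04681880473274}
```

View pics/scene0.png

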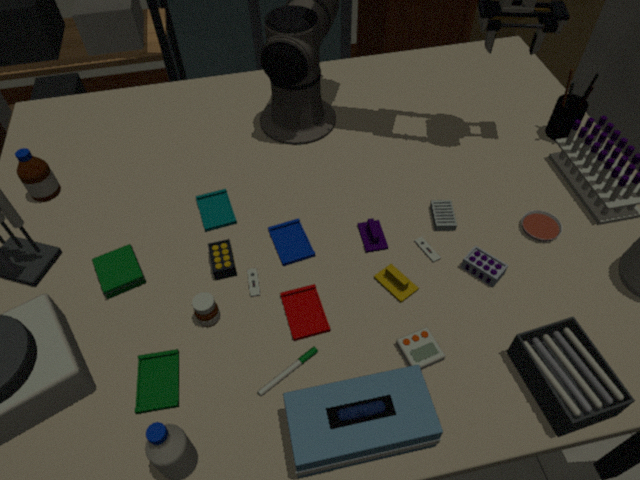

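View pics/top0.png

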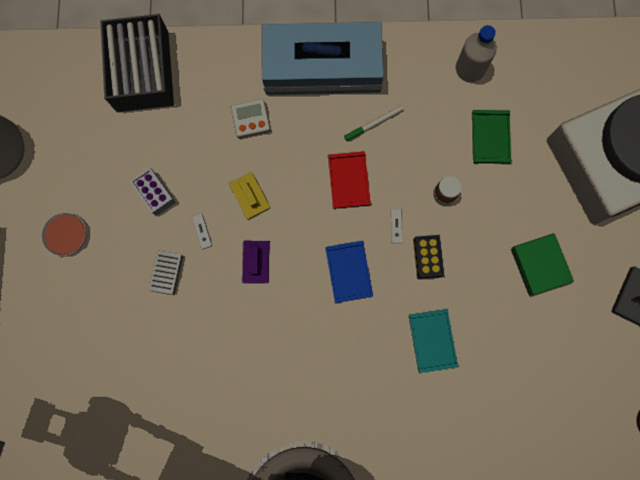

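```bash
cat > h.py <<'E'
import numpy as np, cv2
from scipy.optimize import minimize
def box(L,W,z0,z1,cx=0):
    return np.array([[cx+sx*L/2,sy*W/2,z] for sx in(-1,1) for sy in(-1,1) for z in(z0,z1)],float)
def cyl(r,z0,z1):
    a=np.linspace(0,2*np.pi,24,endpoint=False)
    return np.array([[r*np.cos(t),r*np.sin(t),z] for t in a for z in(z0,z1)])
M={'tray':[box(112,76,0,7),box(8,76,0,12,52),box(8,76,0,12,-52)],
'cold_block':[box(80,48,0,20)],'rack':[box(80,48,0,32)],
'lid':[box(84,52,0,8),box(56,14,8,34)],'jar':[cyl(24,0,62)],'cassette':[box(70,21,0,6)]}
def kind(n):
    return next(k for k in M if k in n)
def proj(cm,P):
    T=cm['world_from_camera'];Pc=(P-T[:3,3])@T[:3,:3]
    K=cm['mtx'];x=Pc[:,0]/-Pc[:,2];y=-Pc[:,1]/-Pc[:,2]
    return np.stack([K[0,0]*x+K[0,2],K[1,1]*y+K[1,2]],1)
def world(parts,p,z):
    c,s=np.cos(p[2]),np.sin(p[2]);R=np.array([[c,-s,0],[s,c,0],[0,0,1]])
    return [q@R.T+[p[0],p[1],z] for q in parts]
def pix2w(cm,u,v,z):
    K=cm['mtx'];d=np.array([(u-K[0,2])/K[0,0],-(v-K[1,2])/K[1,1],-1]);T=cm['world_from_camera']
    d=T[:3,:3]@d;o=T[:3,3];return o+d*(z-o[2])/d[2]
S=4
def render(cm,n,p,z,off,sz):
    im=np.zeros((sz[1]*S,sz[0]*S),np.uint8)
    for q in world(M[kind(n)],p,z):
        uv=(proj(cm,q)-off+.5)*S-.5
        cv2.fillConvexPoly(im,cv2.convexHull(np.round(uv*16).astype(np.int32)),1,shift=4)
    return cv2.resize(im.astype(np.float32),tuple(sz),interpolation=cv2.INTER_AREA)
def fit(n,obs,z=0,p0=None):
    # obs: list of (cm,mask)
    it=[];cs=[]
    for cm,m in obs:
        r,c=np.nonzero(m);off=np.array([c.min()-12,r.min()-12]);sz=np.array([np.ptp(c)+25,np.ptp(r)+25])
        mm=np.zeros((sz[1],sz[0]),np.float32);mm[r-off[1],c-off[0]]=1
        it.append((cm,off,sz,mm));cs.append(pix2w(cm,c.mean(),r.mean(),z+10)[:2])
    def cost(p):
        t=0
        for cm,off,sz,mm in it:
            a=render(cm,n,p,z,off,sz);t+=1-np.minimum(a,mm).sum()/np.maximum(a,mm).sum()
        return t/len(it)
    best=None
    c=np.mean(cs,0)
    for y in np.arange(0,np.pi,np.pi/6):
        s=[[c[0],c[1],y]]+[[c[0]+8,c[1],y],[c[0],c[1]+8,y],[c[0],c[1],y+.2]]
        r=minimize(cost,s[0],method='Nelder-Mead',options=dict(initial_simplex=s,maxiter=120))
        if best is None or r.fun<best.fun:best=r
    p=best.x;p[2]=(p[2]+np.pi/2)%np.pi-np.pi/2
    return p,best.fun
E
cat > look.py <<'E'
from plant import bot
from h import *
import pickle
names="blue_tray red_tray cold_block purple_rack yellow_rack purple_lid yellow_lid jar cassette_a cassette_b".split()
cms={c:bot.camera_model(c) for c in("top","scene")};D={}
for c in cms:
    bot.capture(c)
    for n in names:
        D[c,n]=[(d['p'],d['mask']) for d in bot.outline_of(c,n)]
pickle.dump((cms,D),open('d.pkl','wb'))
for n in names:
    for c in cms:
        print(n,c,[(round(p,2),int(m.sum()),tuple(np.round(np.argwhere(m).mean(0)[::-1]).astype(int).tolist())) for p,m in D[c,n] if m.sum()>0][:6])
E
python3 look.py
```

```text
blue_tray top [(0.93, 2212, (348, 272))]
blue_tray scene [(0.57, 1368, (290, 241))]
red_tray top [(0.79, 2328, (433, 341)), (0.68, 2029, (491, 137)), (0.67, 2029, (349, 180))]
red_tray scene [(0.82, 1862, (304, 312)), (0.75, 2403, (157, 381)), (0.72, 1156, (215, 209))]
cold_block top [(0.72, 1084, (165, 273))]
cold_block scene [(0.55, 717, (442, 215))]
purple_rack top [(0.94, 1122, (152, 192))]
purple_rack scene [(0.58, 1117, (483, 265))]
yellow_rack top [(0.97, 1159, (428, 257)), (0.49, 1143, (165, 273))]
yellow_rack scene [(0.57, 841, (221, 258))]
purple_lid top [(0.95, 1117, (255, 262)), (0.35, 1140, (152, 192))]
purple_lid scene [(0.86, 726, (372, 235))]
yellow_lid top [(0.83, 1025, (249, 195))]
yellow_lid scene [(0.88, 892, (395, 282))]
jar top [(0.94, 600, (447, 191))]
jar scene [(0.85, 728, (205, 309))]
cassette_a top [(0.7, 343, (201, 232)), (0.65, 381, (396, 226)), (0.21, 1016, (249, 196))]
cassette_a scene [(0.52, 298, (253, 282)), (0.48, 278, (426, 249))]
cassette_b top [(0.7, 343, (201, 232)), (0.65, 381, (396, 226)), (0.21, 1016, (249, 196))]
cassette_b scene [(0.52, 298, (253, 282)), (0.48, 278, (426, 249))]
```

```bash
cat > fitall.py <<'E'
from h import *
import pickle
cms,D=pickle.load(open('d.pkl','rb'))
near={'blue_tray':((348,272),(290,241)),'red_tray':((349,180),(304,312)),'cold_block':((165,273),(442,215)),'purple_rack':((152,192),(483,265)),'yellow_rack':((428,257),(221,258)),'purple_lid':((255,262),(372,235)),'yellow_lid':((249,195),(395,282)),'jar':((447,191),(205,309)),'cassette_a':((201,232),(426,249)),'cassette_b':((396,226),(253,282))}
for n,(a,b) in near.items():
    obs=[]
    for c,q in(("top",a),("scene",b)):
        m=[m for p,m in D[c,n] if m.sum() and np.hypot(*(np.argwhere(m).mean(0)[::-1]-q))<8]
        if m: obs.append((cms[c],m[0]))
    out=[fit(n,[o]) for o in obs]+[fit(n,obs)]
    print(n,*[(np.round(p,[1][0]).tolist()[:2],round(float(np.degrees(p[2])),1),round(f,2)) for p,f in out])
E
python3 fitall.py
python3 - <<'E'
import cv2
t=cv2.imread('pics/top0.png');c=t[120:320,110:470];cv2.imwrite('pics/crop0.png',cv2.resize(c,None,fx=2.2,fy=2.2,interpolation=cv2.INTER_CUBIC))
E
```

```text
blue_tray ([434.3, -93.2], 8.9, np.float64(0.03)) ([432.5, -95.6], 7.8, np.float64(0.05)) ([433.8, -93.9], 8.6, np.float64(0.05))
red_tray ([621.2, -98.2], 4.0, np.float64(0.04)) ([619.9, -100.2], 4.2, np.float64(0.04)) ([620.6, -99.1], 4.0, np.float64(0.05))
cold_block ([438.7, 265.8], -12.0, np.float64(0.06)) ([437.6, 263.4], -11.6, np.float64(0.05)) ([438.1, 264.4], -11.2, np.float64(0.07))
purple_rack ([601.3, 295.5], 35.6, np.float64(0.03)) ([599.4, 293.6], 35.8, np.float64(0.04)) ([600.0, 294.4], 36.1, np.float64(0.05))
yellow_rack ([458.8, -249.0], 3.6, np.float64(0.03)) ([456.9, -251.2], 5.2, np.float64(0.07)) ([458.4, -249.7], 4.7, np.float64(0.07))
purple_lid ([458.6, 90.3], -0.0, np.float64(0.03)) ([457.1, 88.0], -1.1, np.float64(0.05)) ([457.5, 89.1], -1.2, np.float64(0.06))
yellow_lid ([593.5, 104.1], 25.7, np.float64(0.06)) ([591.6, 101.6], 27.0, np.float64(0.04)) ([592.4, 102.5], 27.7, np.float64(0.07))
jar ([585.8, -289.1], 11.8, np.float64(0.15)) ([589.3, -292.7], -3.5, np.float64(0.13)) ([588.6, -291.9], 2.4, np.float64(0.15))
cassette_a ([521.6, 198.5], 18.2, np.float64(0.12)) ([520.3, 195.9], 16.5, np.float64(0.09)) ([520.3, 196.8], 17.3, np.float64(0.13))
cassette_b ([524.3, -190.6], -2.2, np.float64(0.03)) ([523.6, -193.1], -1.3, np.float64(0.09)) ([524.2, -190.9], -2.4, np.float64(0.13))
```

View pics/crop0.png

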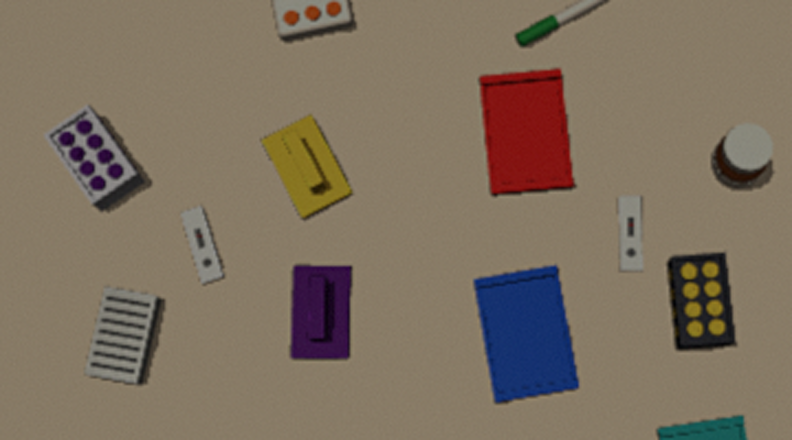

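Candidates in the top view:
- **Trays:** blue (349,271) and red (349,180). The turquoise (433,341) and green (491,137) and (542,264) trays are look-alikes, so I rule them out.
- **Cooling block:** (165,272), dark lines on silver.
- **Racks:** purple (153,191) and yellow (428,257). The big purple-capped tube stand on the scene's right edge is not meant.
- **Lids:** purple (256,261) and yellow (249,195).

The crop confirms these choices, and the two cameras agree to about 3 mm.

```bash
cat > plan.py <<'E'
from plant import bot
import numpy as np,sys
def plan(x,y,z,yawdeg):
    o=bot.get_obs();p=o['tool_pos'];yaw=o['tcp_rot'][2];print('t',round(o['time'],2),'tcp',p.round(1),'rpy',np.degrees(o['tcp_rot']).round(1),'w',round(o['grip_width'],1),'F',o['contact_force'].round(1))
    t=np.radians(yawdeg);d=(t-yaw+np.pi/2)%np.pi-np.pi/2
    n=yaw+d;dx,dy=x-p[0],y-p[1];f=lambda a:(dx*np.cos(a)+dy*np.sin(a),dx*np.sin(a)-dy*np.cos(a))
    a=f(n);print('spin total',round(-d/(np.pi/2),3),'then tx,ty,tz shares',np.round(np.array([a[0],a[1],p[2]-z])/50,3),'newyaw',round(np.degrees(n),1))
plan(*map(float,sys.argv[1:5]))
E
python3 plan.py 438.1 264.5 120 -11.8
```

```text
t 1.2 tcp [153.  502.2 226.7] rpy [180.   -0.  163.1] w 92.1 F [-0.1 -0.4  0.3]
spin total -0.057 then tx,ty,tz shares [-6.553 -3.489  2.135] newyaw 168.2
```

Call:
{"api": "servo_tool", "payload": {
  "series": [
    [1,0,0,0,-0.057],
    [1,-0.546,-0.291,0.178,0],
    [1,-0.546,-0.291,0.178,0],
    [1,-0.546,-0.291,0.178,0],
    [1,-0.546,-0.291,0.178,0],
    [1,-0.546,-0.291,0.178,0],
    [1,-0.546,-0.291,0.178,0],
    [1,-0.546,-0.291,0.178,0],
    [1,-0.546,-0.291,0.178,0],
    [1,-0.546,-0.291,0.178,0],
    [1,-0.546,-0.291,0.178,0],
    [1,-0.546,-0.291,0.178,0],
    [1,-0.546,-0.291,0.178,0],
    [1,0,0,0,0],
    [1,0,0,0,0]
  ]
}}

```text
time: 3.08
tool_pos: [437.5, 264.5, 120.0]
tcp_rot: [3.141, -0.0, 2.935]
contact_force: [-0.3, -0.3, -0.4]
grip_width: 91.9
```

```bash
python3 plan.py 438.1 264.5 6 -11.8; python3 -c "
from plant import bot;import cv2
for n in('top','scene'): cv2.imwrite(f'pics/{n}1.png',bot.capture(n)[:,:,::-1])"
```

```text
t 3.08 tcp [437.5 264.5 120. ] rpy [180.   -0.  168.2] w 91.9 F [-0.3 -0.3 -0.4]
spin total -0.0 then tx,ty,tz shares [-1.10e-02  2.00e-03  2.28e+00] newyaw 168.2
```

View pics/scene1.png

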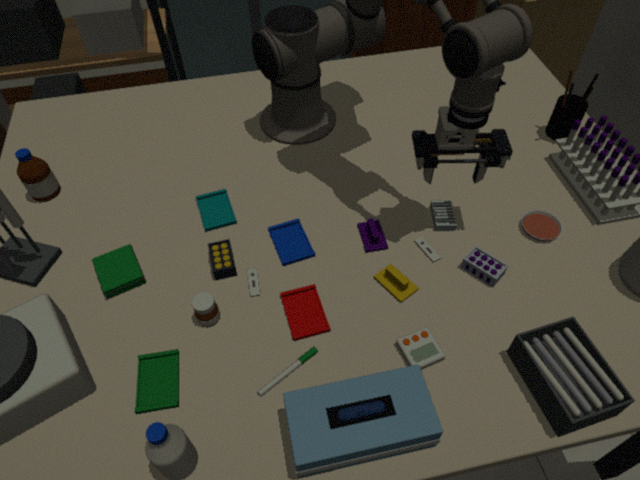

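Scene view: the gripper hangs over the silver block (443,215), with the fingers at (430,172) and (477,172) either side of it. Next I descend and grip.

Call:
{"api": "servo_tool", "payload": {
  "series": [
    [1,0,0,0.5,0],
    [1,0,0,0.5,0],
    [1,0,0,0.5,0],
    [1,0,0,0.4,0],
    [1,0,0,0.2,0],
    [1,0,0,0.16,0],
    [1,0,0,0,0],
    [0,0,0,0,0],
    [0,0,0,0,0],
    [0,0,0,0,0],
    [0,0,0,0,0],
    [0,0,0,0,0],
    [0,0,0,0,0]
  ]
}}

```text
time: 4.8
tool_pos: [438.0, 264.3, 7.0]
tcp_rot: [3.141, 0.0, 2.935]
contact_force: [-0.4, 0.5, 1.0]
grip_width: 48.0
```

Call:
{"api": "servo_tool", "payload": {
  "series": [
    [0,0,0,0,0],
    [0,0,0,-0.2,0],
    [0,0,0,-0.4,0],
    [0,0,0,-0.5,0],
    [0,0,0,-0.5,0],
    [0,0,0,-0.5,0],
    [0,0,0,0,0],
    [0,0,0,0,0]
  ]
}}

```text
time: 5.8
tool_pos: [437.3, 264.0, 111.2]
tcp_rot: [-3.141, -0.001, 2.935]
contact_force: [-0.3, -0.0, -1.6]
grip_width: 47.7
```

```bash
cat > held.py <<'E'
# fit held/placed thing n, with underside at height z; args n z
from plant import bot
from h import *
import sys
n=sys.argv[1];z=float(sys.argv[2])
for c in("top","scene"):
    im=bot.capture(c);cm=bot.camera_model(c)
    for d in bot.outline_of(c,n)[:2]:
        if d['mask'].sum()==0: continue
        p,f=fit(n,[(cm,d['mask'])],z);print(c,round(d['p'],2),int(d['mask'].sum()),p[:2].round(1),round(float(np.degrees(p[2])),1),'cost',round(float(f),2))
    for d in bot.pinpoint(c,n)[:2]:
        T=cm['world_from_camera'];print('  pin',round(d['p'],2),(T[:3,:3]@np.array(d['point'])+T[:3,3]).round(1))
E
python3 plan.py 433.5 -94.5 120 8.4; python3 held.py cold_block 105
```

```text
t 5.8 tcp [437.3 264.  111.2] rpy [-1.800e+02 -1.000e-01  1.682e+02] w 47.7 F [-0.3 -0.  -1.6]
spin total -0.225 then tx,ty,tz shares [ 1.123 -7.082 -0.176] newyaw 188.4
scene 0.56 649 [439.4 265.7] -19.8 cost 0.19
scene 0.16 226 [600.6 178.8] 89.4 cost 0.74
  pin 0.78 [438.9 264.6 106.2]
```

Block held (width 48, weight 1.6 N). Carry it to the blue tray.

Call:
{"api": "servo_tool", "payload": {
  "series": [
    [0,0,0,0,-0.075],
    [0,0,0,0,-0.075],
    [0,0,0,0,-0.075],
    [0,0.05,-0.382,0,0],
    [0,0.1,-0.6,0,0],
    [0,0.1,-0.6,0,0],
    [0,0.1,-0.6,0,0],
    [0,0.1,-0.6,0,0],
    [0,0.1,-0.6,0,0],
    [0,0.1,-0.6,0,0],
    [0,0.1,-0.6,0,0],
    [0,0.1,-0.6,0,0],
    [0,0.1,-0.6,0,0],
    [0,0.1,-0.6,0,0],
    [0,0.073,-0.5,0,0],
    [0,0,-0.2,0,0],
    [0,0,0,0,0],
    [0,0,0,0,0]
  ]
}}

```text
time: 8.35
tool_pos: [434.0, -93.6, 111.8]
tcp_rot: [3.141, -0.0, -2.994]
contact_force: [-0.3, -0.3, -2.3]
grip_width: 47.1
```

```bash
python3 plan.py 433.5 -94.5 11 8.4; python3 held.py cold_block 105; python3 -c "
from plant import bot;import cv2
for n in('top','scene'): cv2.imwrite(f'pics/{n}2.png',bot.capture(n)[:,:,::-1])"
```

```text
t 8.35 tcp [434.  -93.6 111.8] rpy [ 180.    -0.  -171.6] w 47.1 F [-0.3 -0.3 -2.3]
spin total 0.0 then tx,ty,tz shares [ 0.013 -0.016  2.016] newyaw -171.6
top 0.63 207 [ 437.  -101.7] -7.4 cost 0.67
top 0.61 88 [ 366.8 -102.4] -0.6 cost 0.86
  pin 0.48 [436.7 -93.3 102. ]
scene 0.68 726 [434.7 -91.5] 2.1 cost 0.17
  pin 0.64 [433.6 -94.4 108.7]
```

View pics/scene2.png

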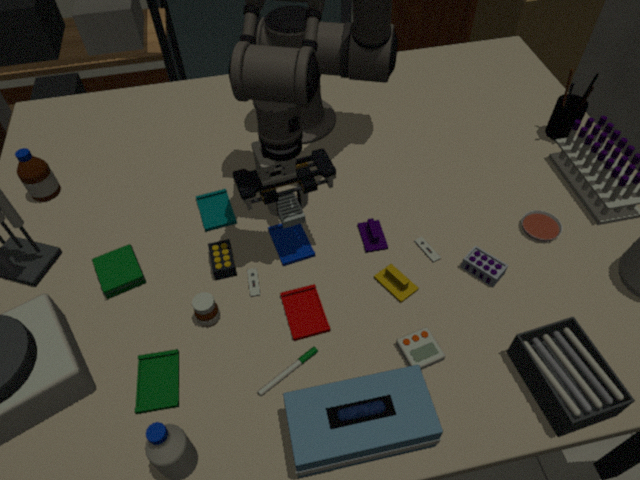

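Call:
{"api": "servo_tool", "payload": {
  "series": [
    [0,0,-0.016,0.5,0],
    [0,0,0,0.5,0],
    [0,0,0,0.5,0],
    [0,0,0,0.3,0],
    [0,0,0,0.1,0],
    [0,0,0,0.07,0],
    [0,0,0,0.03,0],
    [0,0,0,0,0],
    [0,0,0,0,0]
  ]
}}

```text
time: 9.88
tool_pos: [434.7, -95.1, 12.2]
tcp_rot: [-3.141, 0.001, -2.994]
contact_force: [-0.1, -0.2, -1.9]
grip_width: 47.4
```

Call:
{"api": "servo_tool", "payload": {
  "series": [
    [0.7,0,0,0,0],
    [0.7,0,0,0,0],
    [0.7,0,0,0,0],
    [0.7,0,0,0,0],
    [0.7,0,0,-0.2,0],
    [0.7,0,0,-0.5,0],
    [0.7,0,0,-0.5,0],
    [0.7,0,0,-0.5,0],
    [1,0,0,-0.5,0],
    [1,0,0,0,0]
  ]
}}

```text
time: 11.12
tool_pos: [435.6, -95.5, 123.9]
tcp_rot: [-3.139, 0.004, -2.994]
contact_force: [0.8, 0.5, -1.3]
grip_width: 79.7
```

```bash
python3 plan.py 600.3 294.5 120 35.8
```

```text
t 11.12 tcp [435.6 -95.5 123.9] rpy [-179.9    0.2 -171.6] w 79.7 F [ 0.8  0.5 -1.3]
spin total -0.304 then tx,ty,tz shares [-7.235  4.398  0.078] newyaw -144.2
```

Call:
{"api": "servo_tool", "payload": {
  "series": [
    [1,0,0,0,-0.1],
    [1,0,0,0,-0.1],
    [1,0,0,0,-0.104],
    [1,-0.4,0.24,0,0],
    [1,-0.57,0.35,0,0],
    [1,-0.57,0.35,0,0],
    [1,-0.57,0.35,0,0],
    [1,-0.57,0.35,0,0],
    [1,-0.57,0.35,0,0],
    [1,-0.57,0.35,0,0],
    [1,-0.57,0.35,0,0],
    [1,-0.57,0.35,0,0],
    [1,-0.57,0.35,0,0],
    [1,-0.57,0.35,0,0],
    [1,-0.57,0.35,0,0],
    [1,-0.4,0.2,0,0],
    [1,-0.165,0.1,0,0],
    [1,0,0,0,0],
    [1,0,0,0,0]
  ]
}}

```text
time: 13.5
tool_pos: [599.2, 293.7, 121.7]
tcp_rot: [3.142, -0.001, -2.518]
contact_force: [0.8, -0.2, -0.5]
grip_width: 91.6
```

```bash
python3 plan.py 600.3 294.5 8 35.8; python3 held.py cold_block 4;python3 -c "
from plant import bot;import cv2
for n in('top','scene'): cv2.imwrite(f'pics/{n}3.png',bot.capture(n)[:,:,::-1])"
```

```text
t 13.5 tcp [599.2 293.7 121.7] rpy [ 180.    -0.  -144.2] w 91.6 F [ 0.8 -0.2 -0.5]
spin total -0.0 then tx,ty,tz shares [-0.028  0.     2.274] newyaw -144.2
top 0.6 1001 [434.8 -93.3] 9.6 cost 0.07
  pin 0.89 [435.2 -96.9  -0.9]
scene 0.84 743 [433.5 -95.6] 9.0 cost 0.04
  pin 0.97 [437.2 -94.5   6.1]
```

View pics/scene3.png

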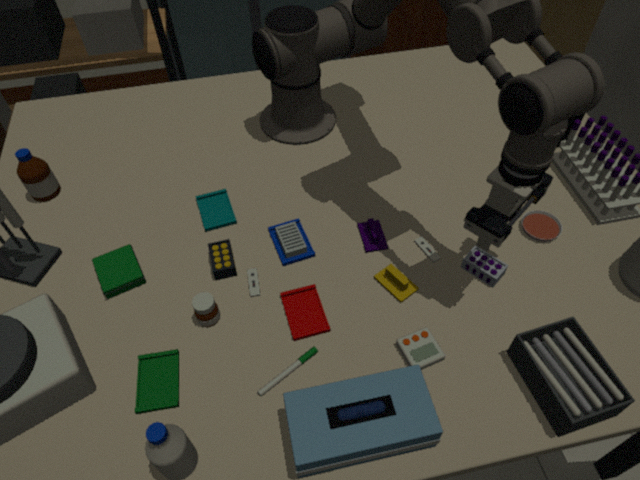

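The scene view shows the block flat in the blue tray at (291,239), within about 1 mm of centre. The gripper is over the purple rack (485,265). Next I grip it.

Call:
{"api": "servo_tool", "payload": {
  "series": [
    [1,-0.028,0,0.5,0],
    [1,0,0,0.5,0],
    [1,0,0,0.5,0],
    [1,0,0,0.4,0],
    [1,0,0,0.2,0],
    [1,0,0,0.17,0],
    [1,0,0,0,0],
    [0,0,0,0,0],
    [0,0,0,0,0],
    [0,0,0,0,0],
    [0,0,0,0,0],
    [0,0,0,0,0],
    [0,0,0,0,0],
    [0,0,0,0,0]
  ]
}}

```text
time: 15.65
tool_pos: [600.8, 295.4, 8.6]
tcp_rot: [-3.141, 0.0, -2.517]
contact_force: [0.9, -0.2, 1.1]
grip_width: 48.2
```

Call:
{"api": "servo_tool", "payload": {
  "series": [
    [0,0,0,-0.2,0],
    [0,0,0,-0.4,0],
    [0,0,0,-0.5,0],
    [0,0,0,-0.5,0],
    [0,0,0,-0.5,0],
    [0,0,0,-0.2,0],
    [0,0,0,0,0],
    [0,0,0,0,0]
  ]
}}

```text
time: 16.65
tool_pos: [600.0, 295.2, 122.4]
tcp_rot: [3.141, -0.002, -2.517]
contact_force: [-0.4, 1.0, -1.1]
grip_width: 47.9
```

```bash
python3 plan.py 434.1 -94.5 120 9; python3 held.py purple_rack 114
```

```text
t 16.65 tcp [600.  295.2 122.4] rpy [ 1.800e+02 -1.000e-01 -1.442e+02] w 47.9 F [-0.4  1.  -1.1]
spin total 0.298 then tx,ty,tz shares [ 4.496 -7.178  0.048] newyaw -171.0
top 0.9 665 [595.7 296.7] 46.1 cost 0.5
top 0.24 1054 [420.6 -89.8] 5.0 cost 0.22
  pin 0.74 [599.6 297.2 114.9]
scene 0.72 305 [642.3 333.6] 48.5 cost 0.7
  pin 0.66 [ 462.2 -252.3   -1.2]
  pin 0.65 [596.  293.5 114.1]
```

Call:
{"api": "servo_tool", "payload": {
  "series": [
    [0,0,0,0,0.1],
    [0,0,0,0,0.1],
    [0,0,0,0,0.098],
    [0,0.2,-0.3,0,0],
    [0,0.34,-0.552,0,0],
    [0,0.346,-0.552,0,0],
    [0,0.346,-0.552,0,0],
    [0,0.346,-0.552,0,0],
    [0,0.346,-0.552,0,0],
    [0,0.346,-0.552,0,0],
    [0,0.346,-0.552,0,0],
    [0,0.346,-0.552,0,0],
    [0,0.346,-0.552,0,0],
    [0,0.346,-0.552,0,0],
    [0,0.346,-0.552,0,0],
    [0,0.346,-0.552,0,0],
    [0,0.15,-0.26,0,0],
    [0,0,0,0,0],
    [0,0,0,0,0]
  ]
}}

```text
time: 19.32
tool_pos: [434.9, -93.9, 123.4]
tcp_rot: [3.141, 0.0, -2.985]
contact_force: [0.2, 0.7, 0.0]
grip_width: 47.9
```

```bash
python3 plan.py 434.1 -94.5 33.5 9.0; python3 held.py purple_rack 114; python3 -c "
from plant import bot;import cv2
for n in('top','scene'): cv2.imwrite(f'pics/{n}4.png',bot.capture(n)[:,:,::-1])"
```

```text
t 19.32 tcp [434.9 -93.9 123.4] rpy [ 180.    0. -171.] w 47.9 F [0.2 0.7 0. ]
spin total -0.0 then tx,ty,tz shares [ 0.019 -0.01   1.799] newyaw -171.0
top 0.7 279 [435.3 -99. ] -1.6 cost 0.6
  pin 0.73 [ 623.7 -101.3   -1.9]
  pin 0.7 [435.8 -91.6 117.4]
scene 0.72 741 [435.4 -90.2] -0.6 cost 0.25
  pin 0.84 [432.2 -94.9 113.6]
```

View pics/scene4.png

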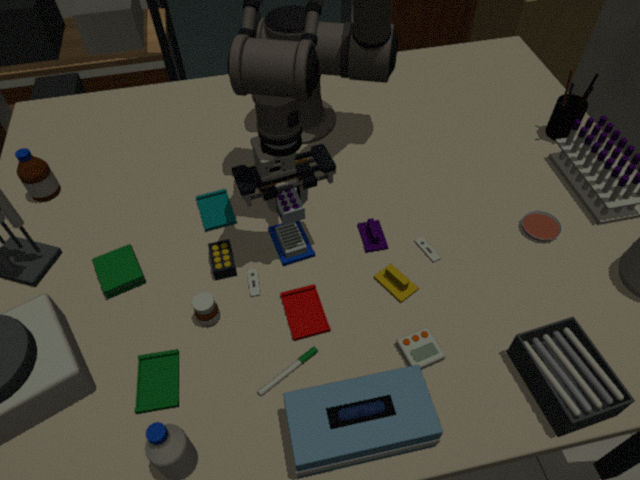

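Call:
{"api": "servo_tool", "payload": {
  "series": [
    [0,0.015,0,0.5,0],
    [0,0,0,0.5,0],
    [0,0,0,0.4,0],
    [0,0,0,0.2,0],
    [0,0,0,0.1,0],
    [0,0,0,0.07,0],
    [0,0,0,0.03,0],
    [0,0,0,0,0],
    [0,0,0,0,0],
    [0,0,0,0,0]
  ]
}}

```text
time: 20.98
tool_pos: [433.9, -94.6, 33.6]
tcp_rot: [-3.141, 0.0, -2.985]
contact_force: [-0.1, 0.1, -1.0]
grip_width: 47.9
```

Call:
{"api": "servo_tool", "payload": {
  "series": [
    [0,0,0,0.02,0],
    [0,0,0,0,0],
    [0.7,0,0,0,0],
    [0.7,0,0,0,0],
    [0.7,0,0,0,0],
    [0.7,0,0,0,0],
    [0.7,0,0,-0.2,0],
    [0.7,0,0,-0.5,0],
    [0.7,0,0,-0.5,0],
    [0.7,0,0,-0.5,0],
    [0.6,0,0,-0.3,0],
    [0.6,0,0,0,0]
  ]
}}

```text
time: 22.48
tool_pos: [434.6, -94.9, 133.8]
tcp_rot: [-3.14, 0.003, -2.985]
contact_force: [0.3, -1.0, -0.2]
grip_width: 55.8
```

```bash
python3 plan.py 457.7 89.1 125 -0.6
```

```text
t 22.48 tcp [434.6 -94.9 133.8] rpy [-179.9    0.2 -171. ] w 55.8 F [ 0.3 -1.  -0.2]
spin total 0.106 then tx,ty,tz shares [-0.424  3.684  0.177] newyaw -180.6
```

Call:
{"api": "servo_tool", "payload": {
  "series": [
    [0.6,0,0,0,0.106],
    [0.6,-0.06,0.4,0.02,0],
    [0.6,-0.06,0.6,0.03,0],
    [0.6,-0.06,0.6,0.03,0],
    [0.6,-0.06,0.6,0.03,0],
    [0.6,-0.06,0.6,0.03,0],
    [0.6,-0.06,0.6,0.03,0],
    [0.6,-0.06,0.28,0,0],
    [0.6,0,0,0,0],
    [0.6,0,0,0,0]
  ]
}}

```text
time: 23.72
tool_pos: [456.6, 88.4, 123.8]
tcp_rot: [-3.141, -0.0, 3.131]
contact_force: [0.0, -0.0, -0.8]
grip_width: 54.8
```

```bash
python3 plan.py 457.7 89.1 10.5 -0.6; python3 held.py purple_rack 24;python3 -c "
from plant import bot;import cv2
for n in('top','scene'): cv2.imwrite(f'pics/{n}5.png',bot.capture(n)[:,:,::-1])"
```

```text
t 23.73 tcp [456.6  88.4 123.8] rpy [-180.    -0.   179.4] w 54.8 F [ 0.  -0.  -0.8]
spin total 0.0 then tx,ty,tz shares [-0.022  0.013  2.265] newyaw 179.4
top 0.63 1128 [432.5 -93.7] 10.2 cost 0.04
  pin 0.92 [434.1 -93.   26.6]
scene 0.64 846 [432.4 -95.1] 8.1 cost 0.06
scene 0.58 137 [535.3 -98.2] -3.5 cost 0.73
  pin 0.85 [429.4 -97.   24.8]
  pin 0.29 [ 463.5 -253.8   -0.6]
```

View pics/scene5.png

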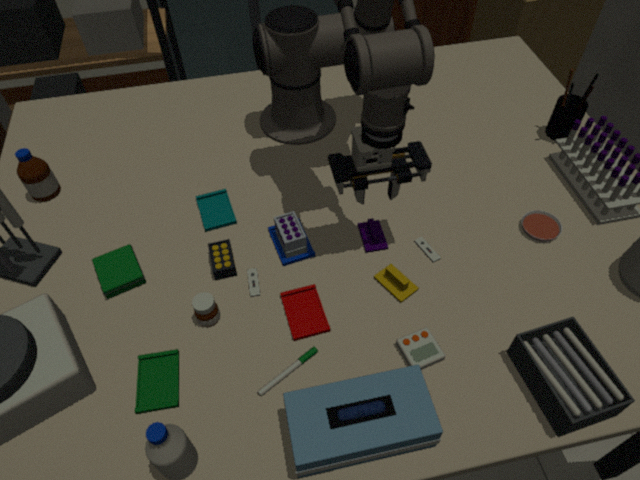

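The purple rack stands squarely on the block in the scene view, at (290,230), measured about 1.6 mm off. The gripper is over the purple lid (373,235). Next I grip it.

Call:
{"api": "servo_tool", "payload": {
  "series": [
    [0.6,-0.02,0.01,0.5,0],
    [0.6,0,0,0.5,0],
    [0.6,0,0,0.5,0],
    [0.6,0,0,0.4,0],
    [0.6,0,0,0.2,0],
    [0.6,0,0,0.15,0],
    [0.6,0,0,0,0],
    [0,0,0,0,0],
    [0,0,0,0,0],
    [0,0,0,0,0],
    [0,0,0,0,0],
    [0,0,0,0,0],
    [0,0,0,0,0],
    [0,0,0,0,0]
  ]
}}

```text
time: 25.88
tool_pos: [457.8, 89.7, 11.5]
tcp_rot: [3.142, 0.0, 3.132]
contact_force: [0.3, -0.5, 1.2]
grip_width: 13.7
```

Call:
{"api": "servo_tool", "payload": {
  "series": [
    [0,0,0,-0.2,0],
    [0,0,0,-0.4,0],
    [0,0,0,-0.5,0],
    [0,0,0,-0.5,0],
    [0,0,0,-0.5,0],
    [0,0,0,-0.4,0],
    [0,0,0,0,0],
    [0,0,0,0,0]
  ]
}}

```text
time: 26.88
tool_pos: [457.2, 89.6, 135.9]
tcp_rot: [3.142, -0.001, 3.132]
contact_force: [0.3, -0.1, -1.0]
grip_width: 13.9
```

```bash
python3 plan.py 432.7 -94.4 130 9; python3 held.py purple_lid 125
```

```text
t 26.88 tcp [457.2  89.6 135.9] rpy [ 1.800e+02 -1.000e-01  1.794e+02] w 13.9 F [ 0.3 -0.1 -1. ]
spin total -0.106 then tx,ty,tz shares [ 1.059 -3.559  0.118] newyaw 189.0
top 0.46 21 [383.8  90.2] 1.9 cost 0.93
scene 0.75 498 [457.   87.7] -2.5 cost 0.43
  pin 0.66 [456.6  89.9 126.4]
  pin 0.49 [436.2 -98.3   2. ]
```

Call:
{"api": "servo_tool", "payload": {
  "series": [
    [0,0,0,0,-0.106],
    [0,0.15,-0.4,0,0],
    [0,0.15,-0.56,0,0],
    [0,0.15,-0.56,0,0],
    [0,0.15,-0.56,0,0],
    [0,0.15,-0.56,0,0],
    [0,0.15,-0.56,0,0],
    [0,0.15,-0.34,0,0],
    [0,0,0,0,0],
    [0,0,0,0,0]
  ]
}}

```text
time: 28.42
tool_pos: [433.4, -92.9, 136.3]
tcp_rot: [3.141, -0.0, -2.985]
contact_force: [0.1, 0.7, -0.7]
grip_width: 13.9
```

```bash
python3 plan.py 432.7 -94.4 67.5 9;  python3 held.py purple_lid 125;python3 -c "
from plant import bot;import cv2
for n in('top','scene'): cv2.imwrite(f'pics/{n}6.png',bot.capture(n)[:,:,::-1])"
```

```text
t 28.43 tcp [433.4 -92.9 136.3] rpy [ 180.   -0. -171.] w 13.9 F [ 0.1  0.7 -0.7]
spin total -0.0 then tx,ty,tz shares [ 0.019 -0.028  1.376] newyaw -171.0
top 0.21 100 [ 409.5 -140.3] -20.4 cost 0.9
  pin 0.54 [433.4 -89.9 127.7]
scene 0.94 626 [433.3 -94. ] 9.9 cost 0.31
  pin 0.82 [430.  -90.9 126.8]
```

View pics/scene6.png

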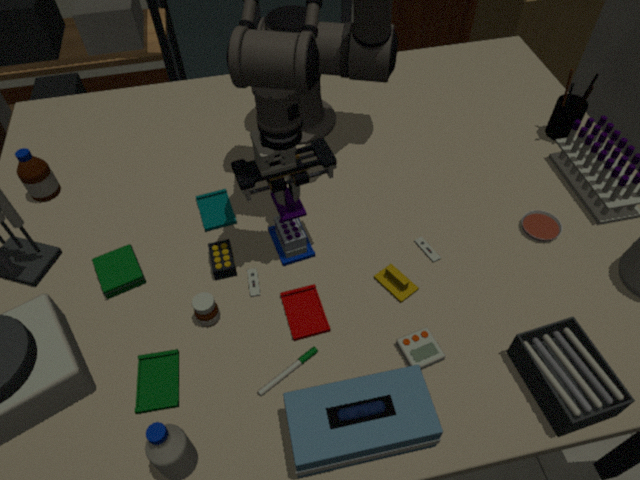

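Aligned over the stack; lower.

Call:
{"api": "servo_tool", "payload": {
  "series": [
    [0,0.01,-0.025,0.4,0],
    [0,0,0,0.4,0],
    [0,0,0,0.3,0],
    [0,0,0,0.15,0],
    [0,0,0,0.08,0],
    [0,0,0,0.04,0],
    [0,0,0,0,0],
    [0,0,0,0,0],
    [0,0,0,0,0]
  ]
}}

```text
time: 29.95
tool_pos: [433.2, -94.7, 68.1]
tcp_rot: [-3.141, 0.0, -2.985]
contact_force: [0.9, 0.4, -1.2]
grip_width: 13.8
```

Call:
{"api": "servo_tool", "payload": {
  "series": [
    [0,0,0,0.02,0],
    [0,0,0,0,0],
    [0.5,0,0,0,0],
    [0.5,0,0,0,0],
    [0.5,0,0,0,0],
    [0.5,0,0,0,0],
    [0.5,0,0,-0.2,0],
    [0.5,0,0,-0.5,0],
    [0.5,0,0,-0.5,0],
    [1,0,0,-0.2,0],
    [1,0,0,0,0]
  ]
}}

```text
time: 31.32
tool_pos: [433.4, -94.8, 137.4]
tcp_rot: [-3.141, 0.001, -2.985]
contact_force: [-0.5, 0.4, -0.4]
grip_width: 61.2
```

```bash
python3 plan.py 457.9 -250 135 4.4
```

```text
t 31.32 tcp [433.4 -94.8 137.4] rpy [-1.80e+02  1.00e-01 -1.71e+02] w 61.2 F [-0.5  0.4 -0.4]
spin total 0.051 then tx,ty,tz shares [-0.251 -3.133  0.048] newyaw -175.6
```

Call:
{"api": "servo_tool", "payload": {
  "series": [
    [1,0,0,0,0.051],
    [1,-0.05,-0.4,0,0],
    [1,-0.05,-0.6,0,0],
    [1,-0.05,-0.6,0,0],
    [1,-0.05,-0.6,0,0],
    [1,-0.05,-0.6,0,0],
    [1,0,-0.333,0,0],
    [1,0,0,0,0],
    [1,0,0,0,0]
  ]
}}

```text
time: 32.45
tool_pos: [457.2, -248.8, 136.5]
tcp_rot: [3.14, -0.001, -3.065]
contact_force: [-0.1, 0.6, -0.5]
grip_width: 91.6
```

```bash
python3 plan.py 457.9 -250 8 4.4;  python3 held.py purple_lid 56;python3 -c "
from plant import bot;import cv2
for n in('top','scene'): cv2.imwrite(f'pics/{n}7.png',bot.capture(n)[:,:,::-1])"
```

```text
t 32.45 tcp [ 457.2 -248.8  136.5] rpy [ 179.9   -0.  -175.6] w 91.6 F [-0.1  0.6 -0.5]
spin total -0.0 then tx,ty,tz shares [-0.012 -0.024  2.57 ] newyaw -175.6
top 0.7 1293 [433.5 -93.1] 8.3 cost 0.05
  pin 0.89 [432.8 -91.3  56.2]
scene 0.71 775 [432.3 -95.9] 9.1 cost 0.05
  pin 0.81 [431.5 -93.4  59.7]
```

View pics/scene7.png

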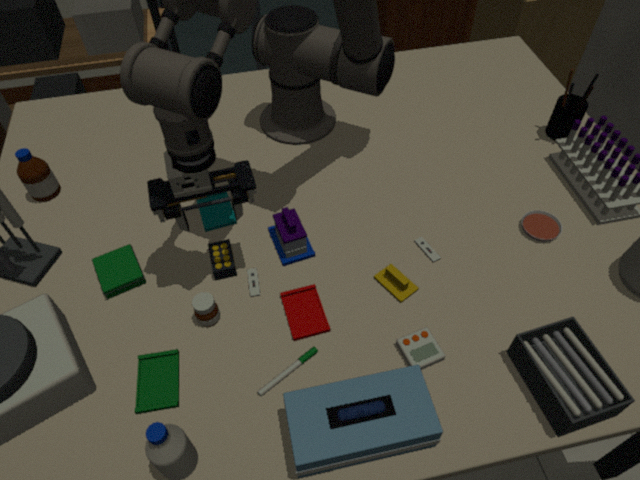

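The purple stack stands complete at (290,235), with the lid measured within 1 mm. The gripper is over the yellow rack (221,258).

Call:
{"api": "servo_tool", "payload": {
  "series": [
    [1,-0.01,-0.02,0.5,0],
    [1,0,0,0.5,0],
    [1,0,0,0.5,0],
    [1,0,0,0.5,0],
    [1,0,0,0.3,0],
    [1,0,0,0.15,0],
    [1,0,0,0.1,0],
    [1,0,0,0,0],
    [0,0,0,0,0],
    [0,0,0,0,0],
    [0,0,0,0,0],
    [0,0,0,0,0],
    [0,0,0,0,0],
    [0,0,0,0,0],
    [0,0,0,0,0]
  ]
}}

```text
time: 34.72
tool_pos: [458.1, -250.8, 9.4]
tcp_rot: [3.141, -0.0, -3.065]
contact_force: [0.2, 0.1, 1.8]
grip_width: 48.2
```

Call:
{"api": "servo_tool", "payload": {
  "series": [
    [0,0,0,-0.2,0],
    [0,0,0,-0.4,0],
    [0,0,0,-0.5,0],
    [0,0,0,-0.5,0],
    [0,0,0,-0.5,0],
    [0,0,0,-0.4,0],
    [0,0,0,0,0],
    [0,0,0,0,0]
  ]
}}

```text
time: 35.72
tool_pos: [457.7, -250.5, 133.8]
tcp_rot: [3.141, -0.001, -3.065]
contact_force: [-0.0, 0.3, -1.5]
grip_width: 47.9
```

```bash
python3 plan.py 620.6 -99.1 130 4.1; python3 held.py yellow_rack 126
```

```text
t 35.73 tcp [ 457.7 -250.5  133.8] rpy [ 180.    -0.  -175.6] w 47.9 F [-0.   0.3 -1.5]
spin total 0.003 then tx,ty,tz shares [-3.467  2.788  0.075] newyaw -175.9
scene 0.93 896 [ 460.4 -251.8] 5.1 cost 0.15
  pin 0.69 [ 460.3 -251.4  123. ]
```

Call:
{"api": "servo_tool", "payload": {
  "series": [
    [0,-0.25,0.2,0,0.003],
    [0,-0.4,0.32,0,0],
    [0,-0.4,0.32,0,0],
    [0,-0.4,0.32,0,0],
    [0,-0.4,0.32,0,0],
    [0,-0.4,0.32,0,0],
    [0,-0.4,0.32,0,0],
    [0,-0.4,0.32,0,0],
    [0,-0.4,0.32,0,0],
    [0,-0.017,0.028,0,0],
    [0,0,0,0,0],
    [0,0,0,0,0]
  ]
}}

```text
time: 37.52
tool_pos: [620.5, -99.7, 134.4]
tcp_rot: [3.142, -0.0, -3.07]
contact_force: [-0.5, -0.4, -0.7]
grip_width: 47.3
```

```bash
python3 plan.py 620.6 -99.1 13.5 4.1; python3 held.py yellow_rack 126; python3 -c "
from plant import bot;import cv2
for n in('top','scene'): cv2.imwrite(f'pics/{n}8.png',bot.capture(n)[:,:,::-1])"
```

```text
t 37.52 tcp [620.5 -99.7 134.4] rpy [ 180.    -0.  -175.9] w 47.3 F [-0.5 -0.4 -0.7]
spin total -0.0 then tx,ty,tz shares [-0.003  0.012  2.418] newyaw -175.9
top 0.19 312 [390.8 -86.1] -80.8 cost 0.78
scene 0.73 977 [622.5 -98.7] -1.0 cost 0.25
scene 0.39 1680 [ 705.1 -111.2] 15.4 cost 0.24
  pin 0.78 [ 628.3 -103.2  122.4]
```

View pics/scene8.png

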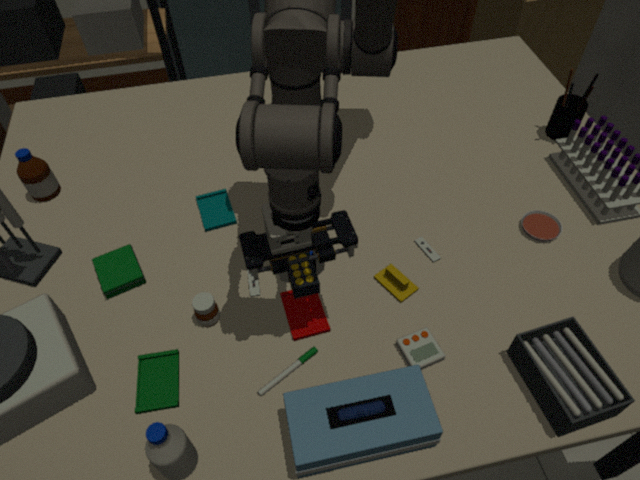

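Call:
{"api": "servo_tool", "payload": {
  "series": [
    [0,0,0.01,0.5,0],
    [0,0,0,0.5,0],
    [0,0,0,0.5,0],
    [0,0,0,0.4,0],
    [0,0,0,0.25,0],
    [0,0,0,0.15,0],
    [0,0,0,0.08,0],
    [0,0,0,0.02,0],
    [0,0,0,0,0],
    [0,0,0,0,0]
  ]
}}

```text
time: 39.17
tool_pos: [621.2, -98.9, 14.9]
tcp_rot: [-3.141, 0.001, -3.07]
contact_force: [-0.4, -0.6, -1.4]
grip_width: 47.8
```

Call:
{"api": "servo_tool", "payload": {
  "series": [
    [0,0,0,0.025,0],
    [0,0,0,0,0],
    [0,0,0,0,0]
  ]
}}

```text
time: 39.55
tool_pos: [621.2, -98.9, 13.5]
tcp_rot: [-3.141, 0.001, -3.07]
contact_force: [1.3, -0.4, 0.5]
grip_width: 48.0
```

Call:
{"api": "servo_tool", "payload": {
  "series": [
    [0.7,0,0,0,0],
    [0.7,0,0,0,0],
    [0.7,0,0,0,0],
    [0.7,0,0,0,0],
    [0.7,0,0,-0.2,0],
    [0.7,0,0,-0.5,0],
    [0.7,0,0,-0.5,0],
    [0.6,0,0,-0.5,0],
    [0.6,0,0,-0.5,0],
    [0.6,0,0,0,0]
  ]
}}

```text
time: 40.8
tool_pos: [622.3, -99.2, 125.9]
tcp_rot: [-3.14, 0.005, -3.07]
contact_force: [0.5, -0.3, -0.6]
grip_width: 55.1
```

```bash
python3 plan.py 592.5 102.8 122 27
```

```text
t 40.8 tcp [622.3 -99.2 125.9] rpy [-179.9    0.3 -175.9] w 55.1 F [ 0.5 -0.3 -0.6]
spin total -0.254 then tx,ty,tz shares [-1.303  3.87   0.079] newyaw -153.0
```

Call:
{"api": "servo_tool", "payload": {
  "series": [
    [0.6,0,0,0,-0.085],
    [0.6,0,0,0,-0.085],
    [0.6,0,0,0,-0.084],
    [0.6,-0.16,0.4,0,0],
    [0.6,-0.2,0.6,0,0],
    [0.6,-0.2,0.6,0,0],
    [0.6,-0.2,0.6,0,0],
    [0.6,-0.2,0.6,0,0],
    [0.6,-0.2,0.6,0,0],
    [0.6,-0.14,0.47,0,0],
    [0.6,0,0,0,0],
    [0.6,0,0,0,0]
  ]
}}

```text
time: 42.3
tool_pos: [590.8, 103.2, 122.9]
tcp_rot: [3.142, -0.0, -2.671]
contact_force: [-0.7, 0.2, 1.0]
grip_width: 54.8
```

```bash
python3 plan.py 592.5 102.8 10.5 27; python3 held.py yellow_rack 4;python3 -c "
from plant import bot;import cv2
for n in('top','scene'): cv2.imwrite(f'pics/{n}9.png',bot.capture(n)[:,:,::-1])"
```

```text
t 42.3 tcp [590.8 103.2 122.9] rpy [ 180.    -0.  -153.1] w 54.8 F [-0.7  0.2  1. ]
spin total -0.001 then tx,ty,tz shares [-0.027 -0.022  2.248] newyaw -153.0
top 0.66 1023 [621.6 -98.1] 2.6 cost 0.06
  pin 0.65 [ 623.9 -100.5    6. ]
scene 0.59 1067 [621.  -99.4] 3.7 cost 0.04
  pin 0.87 [ 628.3 -102.1    2.1]
```

View pics/scene9.png

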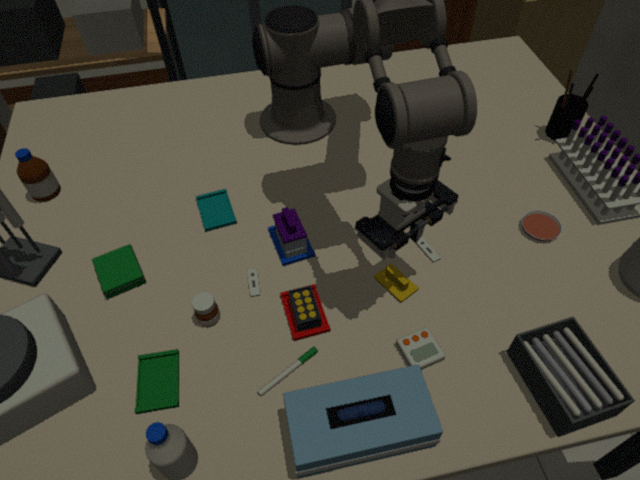

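The yellow rack sits in the red tray at (304,310), within 1 mm. The gripper is over the yellow lid (396,282).

Call:
{"api": "servo_tool", "payload": {
  "series": [
    [0.6,-0.025,-0.02,0.5,0],
    [0.6,0,0,0.5,0],
    [0.6,0,0,0.5,0],
    [0.6,0,0,0.4,0],
    [0.6,0,0,0.2,0],
    [0.6,0,0,0.14,0],
    [0.6,0,0,0,0],
    [0,0,0,0,0],
    [0,0,0,0,0],
    [0,0,0,0,0],
    [0,0,0,0,0],
    [0,0,0,0,0],
    [0,0,0,0,0],
    [0,0,0,0,0]
  ]
}}

```text
time: 44.45
tool_pos: [592.7, 102.8, 11.3]
tcp_rot: [3.142, 0.0, -2.671]
contact_force: [-0.3, -0.3, 1.3]
grip_width: 13.7
```

Call:
{"api": "servo_tool", "payload": {
  "series": [
    [0,0,0,-0.2,0],
    [0,0,0,-0.4,0],
    [0,0,0,-0.5,0],
    [0,0,0,-0.5,0],
    [0,0,0,-0.5,0],
    [0,0,0,-0.2,0],
    [0,0,0,0,0],
    [0,0,0,0,0]
  ]
}}

```text
time: 45.45
tool_pos: [592.1, 102.7, 125.1]
tcp_rot: [3.141, -0.002, -2.671]
contact_force: [-0.8, 0.7, -0.9]
grip_width: 13.4
```

```bash
python3 plan.py 621.3 -98.8 125 3.5; python3 held.py yellow_lid 114
```

```text
t 45.45 tcp [592.1 102.7 125.1] rpy [ 1.80e+02 -1.00e-01 -1.53e+02] w 13.4 F [-0.8  0.7 -0.9]
spin total 0.261 then tx,ty,tz shares [-3.380e-01 -4.059e+00  2.000e-03] newyaw -176.5
top 0.58 172 [566.8 111.1] -60.5 cost 0.73
top 0.47 1079 [594.6 -94.3] -1.2 cost 0.17
  pin 0.71 [587.6 101.7 118.8]
scene 0.88 542 [592.7 102.7] 28.1 cost 0.49
  pin 0.9 [590.6 104.9 113.4]
  pin 0.46 [626.  -98.7   4. ]
```

Call:
{"api": "servo_tool", "payload": {
  "series": [
    [0,0,0,0,0.087],
    [0,0,0,0,0.087],
    [0,0,0,0,0.087],
    [0,-0.04,-0.4,0,0],
    [0,-0.05,-0.6,0,0],
    [0,-0.05,-0.6,0,0],
    [0,-0.05,-0.6,0,0],
    [0,-0.05,-0.6,0,0],
    [0,-0.05,-0.6,0,0],
    [0,-0.05,-0.6,0,0],
    [0,0,-0.06,0,0],
    [0,0,0,0,0],
    [0,0,0,0,0]
  ]
}}

```text
time: 47.38
tool_pos: [621.8, -98.0, 126.1]
tcp_rot: [3.141, -0.0, -3.079]
contact_force: [1.1, -0.0, -1.3]
grip_width: 13.9
```

```bash
python3 plan.py 621.3 -98.8 47 3.5;  python3 held.py yellow_lid 114;python3 -c "
from plant import bot;import cv2
for n in('top','scene'): cv2.imwrite(f'pics/{n}10.png',bot.capture(n)[:,:,::-1])"
```

```text
t 47.38 tcp [621.8 -98.  126.1] rpy [ 180.    -0.  -176.4] w 13.9 F [ 1.1 -0.  -1.3]
spin total 0.001 then tx,ty,tz shares [ 0.011 -0.014  1.583] newyaw -176.5
  pin 0.58 [521.5 195.5  -1.7]
  pin 0.62 [621.2 -94.3 115.1]
```

View pics/scene10.png

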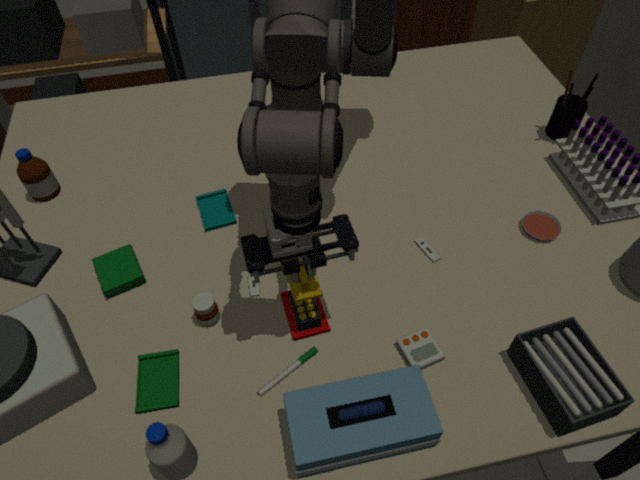

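Call:
{"api": "servo_tool", "payload": {
  "series": [
    [0,0.01,-0.01,0.4,0],
    [0,0,0,0.4,0],
    [0,0,0,0.4,0],
    [0,0,0,0.2,0],
    [0,0,0,0.1,0],
    [0,0,0,0.05,0],
    [0,0,0,0.02,0],
    [0,0,0,0,0],
    [0,0,0,0,0]
  ]
}}

```text
time: 48.9
tool_pos: [621.7, -99.4, 48.0]
tcp_rot: [-3.141, 0.001, -3.081]
contact_force: [-0.6, -0.2, 1.0]
grip_width: 13.8
```

Call:
{"api": "servo_tool", "payload": {
  "series": [
    [0,0,0,0.02,0],
    [0,0,0,0,0],
    [0.5,0,0,0,0],
    [0.5,0,0,0,0],
    [0.5,0,0,0,0],
    [0.5,0,0,0,0],
    [0.5,0,0,-0.2,0],
    [0.5,0,0,-0.5,0],
    [0.5,0,0,-0.5,0],
    [0.5,0,0,-0.5,0],
    [0.5,0,0,0,0]
  ]
}}

```text
time: 50.28
tool_pos: [622.9, -99.8, 134.5]
tcp_rot: [-3.14, 0.005, -3.081]
contact_force: [0.4, -0.2, -0.4]
grip_width: 45.7
```

Call:
{"api": "servo_tool", "payload": {
  "series": [
    [0.5,0,0.4,0,0],
    [0.5,0,0.6,0,0],
    [0.5,0,0.6,0,0],
    [0.5,0,0.6,0,0],
    [0.5,0,0.6,0,0],
    [0.5,0,0.6,0,0],
    [0.5,0,0.6,0,0],
    [0.5,0,0.4,0,0],
    [0.5,0,0,0,0],
    [0.5,0,0,0,0]
  ]
}}

```text
time: 51.52
tool_pos: [608.0, 119.6, 131.3]
tcp_rot: [-3.141, -0.001, -3.081]
contact_force: [0.6, -0.2, -0.5]
grip_width: 45.6
```

```bash
python3 held.py yellow_lid 36; python3 held.py purple_lid 56; python3 look.py >/dev/null; python3 fitall.py | grep -E "jar|cass"; python3 -c "
from plant import bot;import cv2
for n in('top','scene'): cv2.imwrite(f'pics/{n}11.png',bot.capture(n)[:,:,::-1])"
```

```text
top 0.65 1119 [621.  -97.8] 2.8 cost 0.04
  pin 0.62 [ 619.8 -100.2   39.2]
scene 0.95 979 [ 619.8 -100.1] 3.0 cost 0.07
  pin 0.75 [622.9 -96.9  34.9]
top 0.78 1239 [433.5 -93.3] 8.6 cost 0.04
  pin 0.9 [431.7 -95.3  57.8]
scene 0.75 736 [432.3 -95.9] 8.2 cost 0.09
  pin 0.66 [429.4 -93.6  58.6]
  return _methods._mean(a, axis=axis, dtype=dtype,
  ret = ret.dtype.type(ret / rcount)
Traceback (most recent call last):
  File "fitall.py", line 10, in <module>
    out=[fit(n,[o]) for o in obs]+[fit(n,obs)]
                                   ~~~^^^^^^^
  File "h.py", line 45, in fit
    s=[[c[0],c[1],y]]+[[c[0]+8,c[1],y],[c[0],c[1]+8,y],[c[0],c[1],y+.2]]
        ~^^^
IndexError: invalid index to scalar variable.
```

View pics/scene11.png

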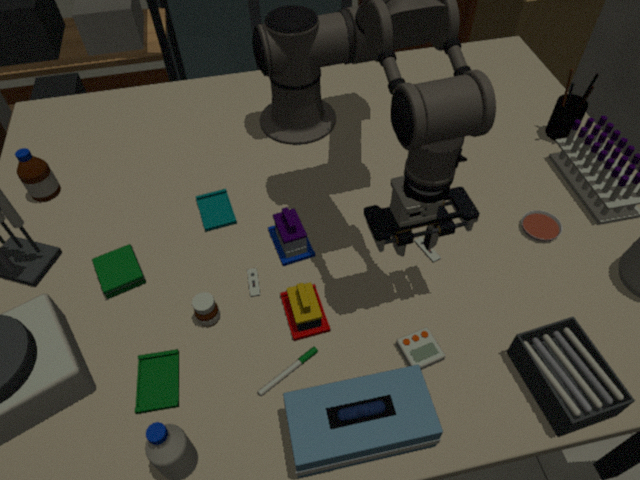

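View pics/top11.png

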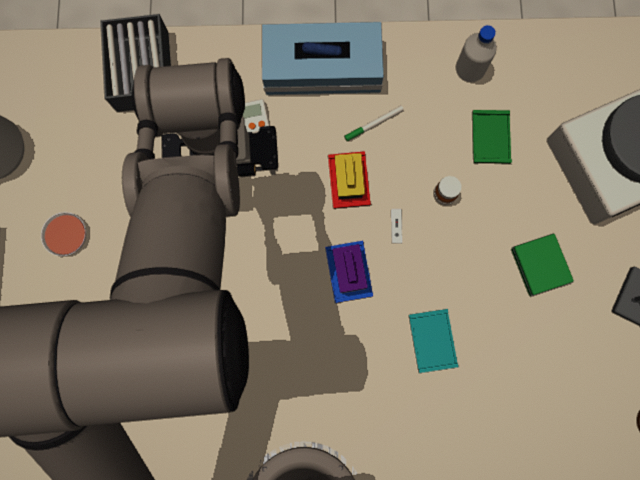

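Both stacks are complete and clear of the arm: purple at scene (290,235), yellow at (304,308). The jar (205,309) and cassettes (253,282) and (427,249) are at their original pixels; cassette_a is partly hidden by a finger. I'm handing in.

```bash
python3 -c "
from plant import bot
bot.close_job()"
```

```text
the job is handed in; nothing more can be done
```

I packed both carriers and handed the job in at about 53 s of the 144 s allowed; no verdict was reported.

- **Blue tray:** cooling block, purple rack, then purple lid. The camera fits put each centre within about 2 mm of the thing beneath it, and yaw within about 1°.
- **Red tray:** yellow rack, then yellow lid. The fits put each centre within about 1.5 mm, and yaw within about 1°.
- **Heights and tilt:** each fit assumed the thing was seated at its proper height and upright. The good match, and separate height estimates mostly within about 4 mm of nominal, agree with that. They do not confirm the 3 mm seating limit directly.
- **Jar and cassettes:** in the last scene picture they show at their starting pixels, though cassette_a was partly hidden by a finger. My numeric re-fit of these three did not run. The script stopped on things that had already been moved, so this rests on the pictures alone.
- **Camera disagreement:** the two cameras differed by a steady 2–3 mm, and I used their average.

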